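# Find and mark the balance point of a shop-clock hand

## Robot

A 6-joint arm with a two-finger parallel gripper is mounted at the origin on the work surface. World frame = base frame: x ahead of the robot, y to its left, z up, the work surface at z = 0. Lengths are in m, angles in rad, forces in N, time in s.
With the tool pointing down it reaches from about 0.3 to 0.875 m from the base axis. Payload 6.4 kg.
Tool frame: the origin (TCP) lies midway between the tips of the shut fingers; the grasp point (between the pads) lies 19 mm behind it (grip_point_offset is the z of the grasp point in the tool frame, in m); z points along the fingers, y is the line along which they close (so a half turn about z gives the same grasp; the last joint's range is limited). The gripper opens to 85 mm and grips with 20 to 120 N. Pads are 22 mm wide; open, the fingers measure 114 mm over their backs; the gripper's body (76 mm by 85 mm) begins 54 mm behind the grasp point. The pads swing forward as they close: fully open they stand 13 mm farther back than shut.
Start: joints at [-1.49, 0.181, 1.607, -0, 1.354, -0.206], TCP at [0.163, -0.552, 0.231] pointing down, gripper open.
Joint ranges: [-2.99, 2.99], [-0.89, 2.07], [0.3, 2.58], [-1.14, 4.28], [0, 2.63], [-3.12, 3.12]. Speed limits (rad/s): [2.57, 2.57, 3.01, 3.14, 3.14, 3.14].

## Interface

Orientations are given as [roll, pitch, yaw] about the fixed x, y, z axes, in that order (R = Rz(yaw) Ry(pitch) Rx(roll)).
In Python, from plant import get_obs, get_image, job_done, look_for, mark_of, grip_point_offset gives the robot as it stands. The module is installed in compiled form; this text tells all that it offers.
- The arm moves only by the tool carry_out, never from a script. Its argument "plan" is a list of rows, each a list of 6 numbers: the shift along the tool's x, y, z in mm, then the turn, a rotation vector about the tool's x, y, z in degrees. A call has 1 to 12 rows; each row is the pose to reach, as a shift and turn from the pose commanded when the call began, along the tool's axes at that moment; what a row does not reach only later rows make up. A row lasts 1/8 s, in which the tool goes at most 62.5 mm and 10.7 degrees, less where a joint would pass 70% of its speed; a pose out of reach is approached as far as the arm can. A call with a gripper value outside its range is refused whole. "claw" is the closure, from -1 (fully open) to 1 (shut), set as the call begins (left out, the last holds). The fingers move at their own pace and stop on an object; "newtons" is the grip in N (left out, the last holds). Time passes only in rows, so rows that repeat a pose let the fingers close. It gives the time, the measured TCP pose, the force, the opening and the grip force at its end, in the units of the state.
- get_obs(): the state, without advancing time (a new reading comes with each control period).
- get_image(name): name is "scene" or "top" or "wrist"; returns a dict with "frame" (400x640x3 uint8, red, green, blue), "mtx" (3x3 intrinsics, pixels), "world_from_camera" (4x4, takes a point from camera to world coordinates); the wrist camera has in their place "hand_eye" (4x4, takes a point from camera to tool coordinates, whose origin is the TCP and whose axes are the flange's). Camera axes: x right, y up, looking along -z (the intrinsics and any distortion apply to the point x, -y, -z); pixel columns grow to the right and rows downward; lengths in m; the calibration is good to about 2 mm. A picture is of the moment at which its call begins: read the wrist's pose just before it. There is no depth.
- job_done(): hands the job in; it is judged then, once.
Trained networks look in the newest picture that a camera, given by its name, has taken for a name from the list of things; names that differ only in an ending like _2 or _b are one class to them, and where a whole thing is asked for, a point or a joint stands for the part that bears it (a point fixed in the world has none). Each returns a list of dicts, best first, with "confidence" (0 to 1); they miss things now and then, are a little off and sometimes report something else, mostly with a low value. They report only what shows in the picture. A call takes as long as a camera call. They do not tell look-alikes from the thing itself.
- look_for(query, camera): "location" ([x, y, z] in m, in the coordinates of the camera as it stood for that picture, good to about 4 mm: the middle of the surface that is visible of it).
- mark_of(query, camera): "location" ([x, y, z] in m, in the coordinates of the camera as it stood for that picture, good to about 4 mm: a listed point, or the origin of a listed thing).
The state is a dict: "time_s": time; "joints": joint angles; "qd": joint speeds; "tau": joint torques, N m; "tool_pos": TCP position; "orientation": TCP orientation; "ft_force": force on the tool from outside, world axes, zero at the start; "moment": the same for the moment, N m; "grip_width": finger opening in m; "finger_force": force on a finger pad.
Only numpy, scipy, OpenCV 4.12 (cv2) and the standard library are available. Lean on these libraries where they do the work, as an engineer would, in place of code of your own. Each camera call takes 0.05 s, during which the arm holds its last target. There are 200 camera calls.

## Task

Find where the brass clock hand balances so that its hub hole can be drilled there: take it from the white box, lay it face up and crosswise on the knife edge, and slide it along until it stays level on the edge with nothing else touching it. Then take the red marker and lightly touch its nib to the top of the hand right above the edge, nowhere else, without upsetting the balance. Put the marker back upright in its stand, leave the hand balanced on the edge, and do not disturb the watch, the loupe or the tin.

Things in the scene. Friction and masses are not known exactly. Their poses are not given: they have to be found in the camera images.
- clockhand: minute hand of a shop clock, 200 mm long: flat brass bar 14 mm wide, 5 mm thick, bare from x = -56 to +51 mm, with a spade and point at its +x end and a dark counterpoise pot under its -x end. Origin: on the bar's underside, mid-width, 96 mm from the pot's end. x runs along the bar to the point, y across, z up out of its face. It starts face up across the box, pot towards the robot
- bar_pot (a point): point over the pot's axis at half the bar's thickness, x = -76 mm from the hand's origin. The pot: a disc 40 mm across level with the bar's face, over a cylinder 36 mm across reaching 10 mm below the bar's underside. It holds an unknown amount of lead: the whole hand weighs 0.14 to 0.25 kg and balances on the bar somewhere from x = 0 to x = -40 mm; weigh or try it to find out
- bar_grip (a point): point on the hand's bar at x = +25 mm, half its thickness: a place where a gripper closing across the 14 mm width clears both the box walls and the knife edge. Further on, the diamond spade spans x = +51 to +89 mm and is 37 mm across; the 6 mm wide point ends at x = +104 mm
- knife: knife-edge block, fixed: green cast foot 52 (x) x 70 (y) x 10 mm under a bright steel wedge, 20 mm thick at the foot, whose level edge is a flat land 5 mm wide and 62 mm long, 32 mm above the table. Origin: centre of the underside; y along the edge, x level and square to it
- edge_mid (a point): middle of the top of the knife edge, 32 mm above the table; x square to the edge, y along it. The hand settles level on it when its balance point is within about 2 mm of the edge's middle; else it tips 10 to 20 degrees until its pot or its point rests on the table, and stays lying so across the edge; near the limit it creeps over slowly
- partsbox: open white card box, fixed, 110 (x) x 130 (y) x 30 mm high, walls 4 mm, floor 4 mm, thin battery cards lying in it (tops under 12 mm above the table). Origin: centre of the underside. The hand lies roughly along its x axis on top of the two walls at x = -53 and +53 mm, its pot hanging outside
- marker: red and white marker pen without cap, 140 mm long, 30 g; barrel 16 mm in diameter from 14 mm above the nib's tip to the end. Origin at the nib's tip, z along the pen away from the nib. It stands nib down in its stand, leaning up to 5 degrees
- nib (a point): tip of the marker's black nib, 5 mm in diameter and 6 mm long, below a cone that widens to the barrel
- penstand: marker stand, fixed: dark round foot 72 mm across, 6 mm thick, with an upright grey socket. Origin: centre of the underside
- socket (a point): centre of the socket's floor, 6 mm above the table, where the nib stands; z up. The bore is 18.4 mm in diameter up to 56 mm above the table, then a funnel mouth about 30 mm wide at its top, 68 mm above the table
- watch: bystander: wristwatch lying flat, 158 mm long, 10 mm high, origin under its middle
- loupe: bystander: black eye loupe standing on the table, 33 mm across, 28 mm high, origin under its middle
- tin: bystander: round black tin with a red spot, 74 mm across, 30 mm high, origin under its middle
Mind the look-alikes: they are no part of the job. Leave any blue or green look-alike of the clockhand alone.

How it is judged:
On the way, in this order (a step that is already met when the one before it is completed fails the run):
1. the hand lies across the knife edge, level, at rest, and nothing else touches it (contact force between clockhand and knife above 0.5 N and contact force between clockhand and the arm below 0.02 N and contact force between clockhand and the fingers below 0.02 N and angle between clockhand's own z axis and vertical below 0.09 rad and z of clockhand in the frame of edge_mid above -0.003 m and angle between the x axis of clockhand and the x axis of knife, either way round below 0.4 rad and linear speed of clockhand below 0.02 m/s), for 0.5 s.
2. the marker's nib touches the top of the balanced hand within 3 mm of the middle of the edge (contact force between marker and clockhand above 0.2 N and x of nib in the frame of edge_mid between -0.003 and 0.003 m and z of nib in the frame of clockhand between 0.003 and 0.008 m and angle between clockhand's own z axis and vertical below 0.09 rad and contact force between clockhand and knife above 0.5 N and contact force between clockhand and the fingers below 0.02 N), for 0.02 s.
At the end, for the whole second after the job is handed in: The hand rests by itself across the knife edge, face up, level within 5 degrees and within 23 degrees of square to the edge, at rest; the marker stands at rest in its stand, nib within 6 mm of the socket floor and upright within 11 degrees; nothing is held (contact force between clockhand and knife above 0.5 N and angle between clockhand's own z axis and vertical below 0.09 rad and z of clockhand in the frame of edge_mid above -0.003 m and angle between the x axis of clockhand and the x axis of knife, either way round below 0.4 rad and linear speed of each of clockhand, marker below 0.02 m/s and horizontal distance between nib and socket below 0.009 m and z of nib in the frame of socket below 0.006 m and angle between marker's own z axis and vertical below 0.2 rad); the robot touches nothing.
It fails at once if the watch, the loupe or the tin is moved more than 15 mm (distance of any of watch, loupe, tin from where it was at the start of the episode above 0.015 m).
It fails at once if the marker touches the hand more than 8 mm to either side of the edge (contact force between marker and clockhand above 0.2 N and (x of nib in the frame of edge_mid above 0.008 m or x of nib in the frame of edge_mid below -0.008 m)).
It also fails if it takes over 72 s, if anything falls off the work surface, if the arm or the gripper's body presses on something with over 40 N, if the wrist force passes 120 N, or if a joint passes its speed limit or range.

## Working session

There is one attempt and no reset: what is moved stays moved. The work goes in short steps, Python scripts to look and compute and a tool call to move; the robot and the scene stay as the last step left them, time stands still between calls to the robot, and variables do not carry over. Pictures are saved under pics/ and viewed, at most 14 in all, crops included, and the job is handed in when it is done.

Besides the shell and the picture viewer there is one more tool, called after "Emit:" as name([rows], argument=value, ...), one row to a line, values as JSON. carry_out: Moves the arm, as the interface text tells. Its arguments: {"type":"object","properties":{"plan":{"type":"array"},"claw":{"type":"number"},"newtons":{"type":"number"}},"required":["plan"]}

```bash
mkdir -p pics
cat > h.py <<'E'
import numpy as np, cv2
from plant import *
from scipy.spatial.transform import Rotation as R
def tool():
    o=get_obs(); T=np.eye(4); T[:3,:3]=R.from_euler('xyz',o['orientation']).as_matrix(); T[:3,3]=o['tool_pos']; return T
def cam(name):
    T=tool(); im=get_image(name)
    M=im['world_from_camera'] if name!='wrist' else T@np.array(im['hand_eye'])
    return im['frame'],np.array(im['mtx']),np.array(M)
def save(f,n): cv2.imwrite('pics/'+n+'.png',f[:,:,::-1])
def w(M,p): return (M@np.r_[p,1])[:3]
def ray(K,M,u,v,z):
    d=np.linalg.inv(K)@[u,v,1]; d=M[:3,:3]@(d*[1,-1,-1]); o=M[:3,3]; return o+d*(z-o[2])/d[2]
def px(K,M,P):
    c=(np.linalg.inv(M)@np.r_[P,1])[:3]*[1,-1,-1]; q=K@c; return q[:2]/q[2]
E
python3 - <<'E'
from h import *
print(get_obs(), grip_point_offset)
for c in ['top','scene']:
    f,K,M=cam(c); save(f,c+'0'); print(c,M.round(3).tolist(),K.tolist())
    for q in ['clockhand','bar_pot','bar_grip','knife','edge_mid','marker','nib','penstand','socket','partsbox','watch','loupe','tin']:
        for r in mark_of(q,c)[:3]:
            p=w(M,r['location']); print(q,round(r['confidence'],2),p.round(4),px(K,M,p).round())
E
```

```text
{'time_s': 0.0, 'joints': array([-1.49032941e+00,  1.81512505e-01,  1.60799851e+00,  9.82152533e-06,
        1.35379238e+00, -2.06291637e-01]), 'qd': array([ 1.25105206e-04,  4.16708624e-05,  1.42182333e-03, -7.56059979e-04,
        7.61550133e-04, -1.04897380e-03]), 'tau': array([-1.37337811e-03, -4.44874370e+01, -3.51340985e+01, -3.04774812e-04,
        9.28304245e-03,  1.56975371e-06]), 'tool_pos': array([ 0.16261552, -0.55096065,  0.23040478]), 'orientation': array([-3.13992015e+00, -3.59798339e-04,  2.86756134e-01]), 'ft_force': array([ 0.68710831,  0.74869537, -0.98261261]), 'moment': array([-0.04933508,  0.00895758,  0.01316732]), 'finger_force': 0.0, 'grip_width': 0.08556898082362666} -0.0187
top [[0.001, 0.997, -0.076, 0.396], [-1.0, 0.001, 0.001, 0.024], [0.001, 0.076, 0.997, 1.518], [0.0, 0.0, 0.0, 1.0]] [[516.9264007330171, 0.0, 315.9205164407056], [0.0, 516.9264007330171, 197.73135070701076], [0.0, 0.0, 1.0]]
clockhand 0.89 [ 0.3388 -0.0048  0.0031] [325. 257.]
clockhand 0.81 [0.4873 0.2335 0.0257] [243. 205.]
clockhand 0.73 [0.2545 0.3282 0.0034] [210. 286.]
bar_pot 0.8
[... 1300 characters left out ...]
60.]
bar_grip 0.71 [0.5148 0.2294 0.0332] [394. 208.]
bar_grip 0.55 [ 0.3595 -0.0118  0.0026] [285. 187.]
bar_grip 0.53 [0.2388 0.3567 0.0031] [408. 151.]
knife 0.69 [ 0.5689 -0.0185 -0.0056] [289. 248.]
edge_mid 0.57 [ 0.571  -0.0165  0.0342] [289. 235.]
penstand 0.8 [ 0.5196 -0.2426 -0.    ] [187. 240.]
socket 0.84 [ 0.5258 -0.2414  0.0063] [186. 239.]
socket 0.59 [0.5099 0.2288 0.03  ] [393. 208.]
partsbox 0.97 [ 0.4923  0.2229 -0.0012] [387. 213.]
watch 0.79 [0.7457 0.0097 0.0008] [312. 312.]
watch 0.46 [ 7.306e-01 -1.564e-01  2.000e-04] [222. 316.]
watch 0.23 [0.4842 0.2325 0.0324] [391. 200.]
loupe 0.7 [ 0.7314 -0.1545 -0.0027] [223. 317.]
tin 0.88 [ 0.7345  0.1564 -0.001 ] [387. 299.]
```

View pics/top0.png

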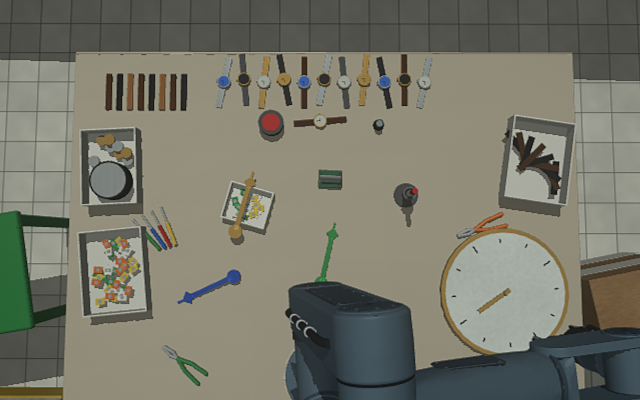

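View pics/scene0.png

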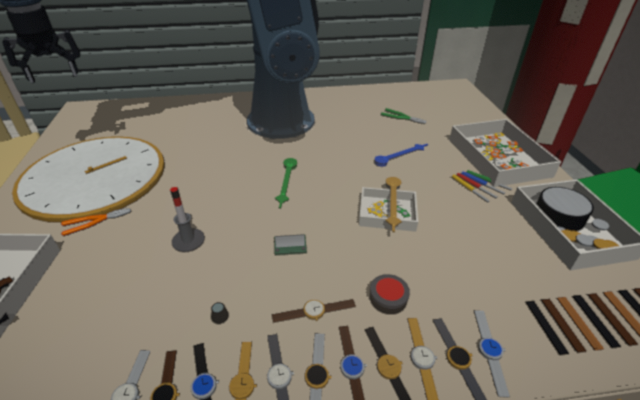

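```bash
cat >> h.py <<'E'
def rel(P,yaw,T=None):
    T=tool() if T is None else T
    G=R.from_euler('xyz',[np.pi,0,yaw]).as_matrix()
    return np.r_[(T[:3,:3].T@(np.array(P)-T[:3,3]))*1000, R.from_matrix(T[:3,:3].T@G).as_rotvec(degrees=True)].round(1).tolist()
E
python3 -c "
from h import *
print(rel([.53,-.06,.27],0))
print(np.array(get_image('wrist')['hand_eye']).round(3).tolist())"
```

```text
[491.4, -367.5, -38.7, -0.0, -0.0, 16.4]
[[0.0, 0.953, 0.302, 0.078], [1.0, -0.0, -0.0, 0.001], [-0.0, 0.302, -0.953, -0.144], [0.0, 0.0, 0.0, 1.0]]
```

Emit:
carry_out([
  [491,-367,-39,0,0,16.4],
  [491,-367,-39,0,0,16.4],
  [491,-367,-39,0,0,16.4],
  [491,-367,-39,0,0,16.4],
  [491,-367,-39,0,0,16.4],
  [491,-367,-39,0,0,16.4],
  [491,-367,-39,0,0,16.4],
  [491,-367,-39,0,0,16.4],
  [491,-367,-39,0,0,16.4],
  [491,-367,-39,0,0,16.4],
  [491,-367,-39,0,0,16.4],
  [491,-367,-39,0,0,16.4],
])

```text
time_s: 2.95
tool_pos: [0.5296, -0.0606, 0.27]
orientation: [3.141, 0.001, 0.001]
ft_force: [-0.8, 0.8, 0.1]
grip_width: 0.0854
finger_force: 0.0
```

Run:
```python
from h import *
o=get_obs(); print(o['tool_pos'],o['joints'])
f,K,M=cam('wrist'); save(f,'w1'); np.savez('w1.npz',f=f,K=K,M=M)
for q in ['knife','edge_mid','nib','penstand','socket','marker']:
    for r in mark_of(q,'wrist')[:3]:
        p=w(M,r['location']); print(q,round(r['confidence'],2),p.round(4),px(K,M,p).round())
print(rel([.48,.235,.23],-.274))
```

```text
[ 0.52955523 -0.0605561   0.27003248] [-3.36444313e-01  5.54375541e-02  1.66650541e+00 -4.35837327e-04
  1.42022555e+00  1.23298768e+00]
knife 0.7 [ 0.5685 -0.0211 -0.0009] [290. 134.]
edge_mid 0.62 [ 0.5703 -0.0171  0.0333] [284. 135.]
penstand 0.84 [ 0.5224 -0.2426 -0.0018] [458. 170.]
socket 0.97 [ 0.5262 -0.2409  0.0079] [460. 168.]
marker 0.6 [ 0.5234 -0.2391  0.0115] [460. 171.]
[-49.9, -296.4, 40.3, 0.0, -0.0, 15.6]
```

View pics/w1.png

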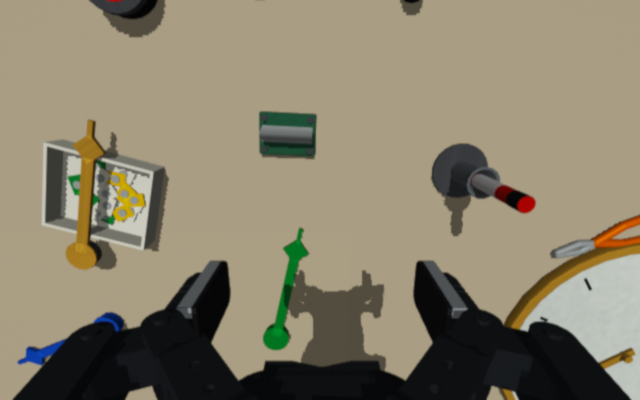

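Run:
```python
from h import *
d=np.load('w1.npz'); f,K,M=d['f'],d['K'],d['M']
hsv=cv2.cvtColor(f,cv2.COLOR_RGB2HSV)
sub=hsv[95:175,240:335]; m=(sub[...,0]>60)&(sub[...,0]<100)&(sub[...,1]>70)
ys,xs=np.nonzero(m); m2=np.zeros(m.shape,np.uint8); m2[m]=1
hull=cv2.convexHull(np.c_[xs+240,ys+95].astype(np.float32))[:,0]
W=np.array([ray(K,M,u,v,.010)[:2] for u,v in hull],np.float32)
r=cv2.minAreaRect(W*1000); print('foot',r)
# hand mask by brass
m=(hsv[...,0]>10)&(hsv[...,0]<25)&(hsv[...,1]>140)&(hsv[...,2]>90); m[:,:55]=0;m[:,125:]=0;m[:100]=0;m[300:]=0
n,l,s,c=cv2.connectedComponentsWithStats(m.astype(np.uint8)); i=1+np.argmax(s[1:,4]); print(s[i])
ys,xs=np.nonzero(l==i); W=np.array([ray(K,M,u,v,.035)[:2] for u,v in zip(xs,ys)])
mu=W.mean(0); ax=np.linalg.svd(W-mu,full_matrices=False)[2][0]; ax*=np.sign(ax[0]); t=(W-mu)@ax
print('hand',mu,np.arctan2(ax[1],ax[0]),t.min(),t.max(),'tip',mu+ax*t.max(),'tail',mu+ax*t.min())
mid=np.abs(t)<.04; b=W[mid]; p=np.polyfit(b[:,0],b[:,1],1); print('bar slope yaw',np.arctan(p[0]), 'origin',mu+ax*(t.min()+.096))
```

```text
foot ((569.5123901367188, -19.055187225341797), (68.16168212890625, 50.74971008300781), 87.47413635253906)
[  66  120   38  149 2138]
hand [0.48540601 0.23423235] -0.2821012000412333 -0.09324784868106573 0.10620843261284939 tip [0.5874163  0.20466664] tail [0.395844   0.26019016]
bar slope yaw -0.2759365680808137 origin [0.48804937 0.23346622]
```

Emit:
carry_out([
  [-50,-296,40,0,0,15.6],
  [-50,-296,40,0,0,15.6],
  [-50,-296,40,0,0,15.6],
  [-50,-296,40,0,0,15.6],
  [-50,-296,40,0,0,15.6],
  [-50,-296,40,0,0,15.6],
  [-50,-296,40,0,0,15.6],
])

```text
time_s: 4.18
tool_pos: [0.4797, 0.235, 0.2303]
orientation: [3.141, -0.0, -0.271]
ft_force: [-0.7, 0.8, 0.5]
grip_width: 0.0856
finger_force: 0.0
```

Run:
```python
from h import *
f,K,M=cam('wrist'); save(f,'w2'); np.savez('w2.npz',f=f,K=K,M=M)
for q in ['bar_pot','bar_grip','clockhand','partsbox']:
    for r in mark_of(q,'wrist')[:2]:
        p=w(M,r['location']); print(q,round(r['confidence'],2),p.round(4),px(K,M,p).round())
hsv=cv2.cvtColor(f,cv2.COLOR_RGB2HSV)
m=(hsv[...,0]>10)&(hsv[...,0]<25)&(hsv[...,1]>140)&(hsv[...,2]>90)
n,l,s,c=cv2.connectedComponentsWithStats(m.astype(np.uint8)); i=1+np.argmax(s[1:,4]); print(s[i])
ys,xs=np.nonzero(l==i); W=np.array([ray(K,M,u,v,.035)[:2] for u,v in zip(xs,ys)])
mu=W.mean(0); ax=np.linalg.svd(W-mu,full_matrices=False)[2][0]; ax*=np.sign(ax[0]); t=(W-mu)@ax
print('hand',mu,np.arctan2(ax[1],ax[0]),t.min(),t.max())
b=W[np.abs(t)<.035]; p=np.polyfit(b[:,0],b[:,1],1); yaw=np.arctan(p[0]); 
nn=np.array([-np.sin(yaw),np.cos(yaw)]); off=np.median(b@nn); a=np.array([nn[1],-nn[0]])
tt=W@a; O=a*(tt.max()-.104)+nn*off; O2=a*(tt.min()+.096)+nn*off
print('yaw',yaw,'len',tt.max()-tt.min(),O,O2,'width',np.ptp(b@nn))
for x in (.025,0): g=O*.5+O2*.5+a*x; print(x,g,rel([g[0],g[1],.06],yaw))
```

```text
bar_pot 0.77 [0.2668 0.0084 0.0133] [534. 283.]
bar_pot 0.71 [0.412  0.2551 0.0315] [320. 236.]
bar_grip 0.95 [0.5111 0.2262 0.0332] [321. 147.]
bar_grip 0.92 [ 0.3669 -0.0128  0.0068] [543. 207.]
clockhand 0.92 [ 0.3411 -0.0078  0.0063] [540. 227.]
clockhand 0.71 [0.4831 0.2344 0.0269] [320. 173.]
partsbox 0.92 [ 0.4902  0.2246 -0.0023] [327. 160.]
[ 303   67   40  184 2934]
hand [0.48622488 0.23336706] -0.28326853182779443 -0.0933372325852405 0.10473190940689042
yaw -0.30194556534224143 len 0.19815820373196563 [0.48688494 0.23301162] [0.48864341 0.23246391] width 0.0288041740342444
0.025 [0.51163317 0.22530331] [32.5, 0.0, 170.6, -0.0, -0.0, 1.6]
0 [0.48776417 0.23273777] [7.5, -0.7, 170.6, -0.0, -0.0, 1.6]
```

View pics/w2.png

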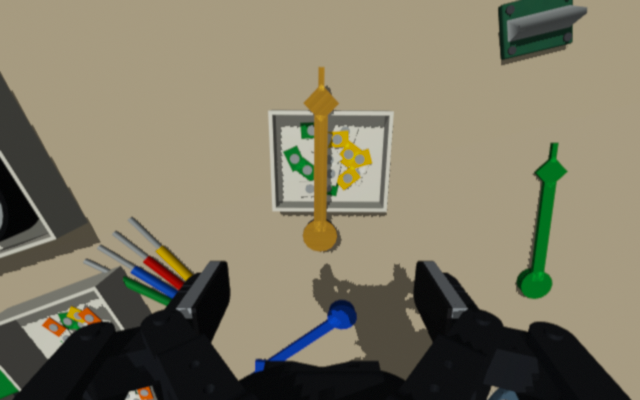

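Emit:
carry_out([
  [33,0,120,0,0,0.5],
  [33,0,120,0,0,0.5],
  [33,0,160,0,0,0.5],
  [33,0,160,0,0,0.5],
  [33,0,160,0,0,0.5],
  [33,0,160,0,0,0.5],
], claw=0.1)

```text
time_s: 5.18
tool_pos: [0.5133, 0.2268, 0.073]
orientation: [-3.139, -0.004, -0.28]
ft_force: [-0.3, 0.5, -0.2]
grip_width: 0.0385
finger_force: 0.0
```

```bash
cat >> h.py <<'E'
def ft(n=8):
    A=[]
    for i in range(n):
        get_image('wrist'); o=get_obs(); A.append(np.r_[o['ft_force'],o['moment'],o['tau']])
    A=np.array(A); return A.mean(0),A.std(0)/np.sqrt(n)
E
python3 - <<'E'
from h import *
np.set_printoptions(suppress=True,precision=4)
m,s=ft(); print(m,s,sep='\n'); np.save('base.npy',m); o=get_obs(); print(o['tool_pos'],o['orientation'],o['grip_width'],o['time_s'])
f,K,M=cam('wrist'); save(f,'w3'); print(rel([.5112,.2262,.017],-.278))
T=tool()
for q in ['bar_grip']:
    for r in mark_of(q,'wrist')[:2]: p=w(M,r['location']); print(r['confidence'],p, (np.linalg.inv(T)@np.r_[p,1])*1000)
E
```

```text
[ -0.0915   0.4136   0.0326   0.021    0.0079   0.0085  -0.0449 -46.5007
 -29.0809  -0.0019  -0.0083  -0.0001]
[0.106  0.0892 0.2209 0.0057 0.0169 0.0097 0.0136 0.07   0.0243 0.0005
 0.0013 0.    ]
[0.5115 0.2266 0.0705] [-3.1414 -0.0003 -0.2803] 0.03835738263110008 5.575
[-0.1, 0.4, 53.4, -0.0, -0.0, -0.1]
0.72 [0.5069 0.2277 0.0328] [  -4.6566    0.1808   37.5855 1000.    ]
```

View pics/w3.png

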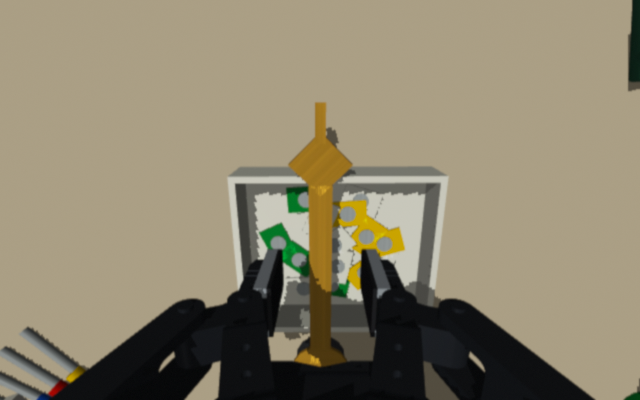

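Emit:
carry_out([
  [0,0,53,0,0,0],
  [0,0,53,0,0,0],
])

```text
time_s: 5.92
tool_pos: [0.5074, 0.2256, 0.0134]
orientation: [3.137, 0.008, -0.28]
ft_force: [-0.5, 0.2, -1.0]
grip_width: 0.0382
finger_force: 0.0
```

Emit:
carry_out([
  [0,0,0,0,0,0],
  [0,0,0,0,0,0],
  [0,0,0,0,0,0],
  [0,0,0,0,0,0],
], claw=1, newtons=60)

```text
time_s: 6.42
tool_pos: [0.5128, 0.2269, 0.019]
orientation: [-3.14, -0.003, -0.28]
ft_force: [0.0, 0.2, 7.4]
grip_width: 0.0118
finger_force: 59.2
```

Emit:
carry_out([
  [0,0,-25,0,0,0],
  [0,0,-53,0,0,0],
  [0,0,-53,0,0,0],
  [0,0,-53,0,0,0],
])

```text
time_s: 6.92
tool_pos: [0.5108, 0.2263, 0.0695]
orientation: [3.141, 0.001, -0.28]
ft_force: [-0.0, -0.8, -1.3]
grip_width: 0.0124
finger_force: 58.9
```

Run:
```python
from h import *
np.set_printoptions(suppress=True,precision=4)
m,s=ft(8); b=np.load('base.npy'); print(m-b,s,sep='\n'); o=get_obs(); print(o['tool_pos'],o['orientation'],o['grip_width'],o['time_s'],o['joints'])
f,K,M=cam('wrist'); save(f,'w4'); np.savez('w4.npz',f=f,K=K,M=M)
f,K,M=cam('scene'); save(f[150:270,320:480],'s4')
for q in ['bar_grip','bar_pot','clockhand']:
    for r in mark_of(q,'scene')[:3]: p=w(M,r['location']); print(q,r['confidence'],p)
```

```text
[ 0.0829 -0.1512 -1.7239 -0.0346 -0.0568 -0.0231  0.0516 -0.9955 -0.4889
  0.0232  0.0532  0.0001]
[0.1741 0.2182 0.1892 0.0108 0.0085 0.0083 0.0019 0.1136 0.0832 0.
 0.0056 0.    ]
[0.5112 0.2264 0.0698] [ 3.1412  0.0007 -0.2805] 0.012210322980914479 7.325 [0.2047 0.3461 1.7624 0.     1.034  2.0559]
bar_grip 0.8 [0.5097 0.2302 0.0858]
bar_grip 0.66 [ 0.7307  0.1568 -0.0024]
bar_grip 0.57 [ 0.3583 -0.0116  0.0066]
bar_pot 0.79 [0.2646 0.0103 0.0153]
bar_pot 0.63 [0.4086 0.2555 0.078 ]
bar_pot 0.62 [0.2837 0.2597 0.0127]
clockhand 0.66 [ 0.3386 -0.0101  0.0037]
clockhand 0.63 [0.4819 0.2322 0.0807]
```

View pics/w4.png

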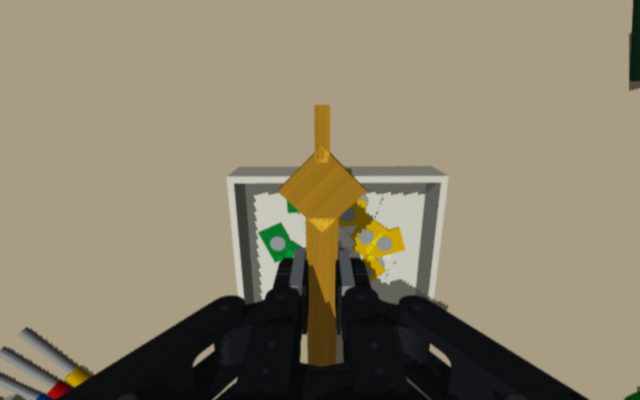

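Run:
```python
from h import *
np.set_printoptions(suppress=True,precision=4)
m,s=ft(40); b=np.load('base.npy'); print(m-b,m,s,sep='\n'); o=get_obs(); print(o['time_s'])
d=np.load('w4.npz'); f,K,M=d['f'],d['K'],d['M']; T=tool()
# tip of hand in tool frame at bar top height: bar plane tool z ~?
for zt in (.018-.0187+.003,):
    pass
hsv=cv2.cvtColor(f,cv2.COLOR_RGB2HSV); mm=(hsv[...,0]>10)&(hsv[...,0]<25)&(hsv[...,1]>140)&(hsv[...,2]>90); mm[200:]=0
ys,xs=np.nonzero(mm[:,290:370]); xs+=290; i=ys.argmin(); print('tip px',xs[ys==ys.min()].mean(),ys.min())
for r in range(ys.min(),200,4): print(r,xs[ys==r].min(),xs[ys==r].max(),end='; ')
p=ray(K,M,xs[ys==ys.min()].mean(),ys.min(),.0698+.021); print('\ntip tool', (np.linalg.inv(T)@np.r_[p,1])[:3]*1000)
```

```text
[ 0.1562 -0.3337 -1.5557 -0.0297 -0.0536 -0.013   0.0445 -0.7519 -0.4185
  0.0231  0.0557  0.0001]
[  0.0647   0.08    -1.5232  -0.0087  -0.0458  -0.0044  -0.0004 -47.2526
 -29.4993   0.0212   0.0474  -0.    ]
[0.0876 0.0682 0.0709 0.0045 0.004  0.0058 0.0002 0.0016 0.0005 0.
 0.     0.    ]
9.575
tip px 321.5 105
105 315 328; 109 315 329; 113 315 329; 117 315 329; 121 315 329; 125 315 329; 129 315 329; 133 315 329; 137 315 329; 141 315 329; 145 315 329; 149 315 329; 153 314 329; 157 310 333; 161 307 337; 165 303 341; 169 298 345; 173 294 349; 177 291 353; 181 290 356; 185 290 361; 189 290 365; 193 290 363; 197 290 358; 
tip tool [ 77.3604   0.912  -20.4683]
```

```bash
python3 -c "
from h import *
print(rel([.6085,-.020,.12],-.042)); o=get_obs(); print(o['tool_pos'],o['orientation'])"
```

```text
[161.5, 210.0, -49.7, -0.0, -0.0, -13.7]
[0.51148118 0.22652199 0.07032509] [-3.14150461e+00 -8.68172215e-05 -2.80444239e-01]
```

Emit:
carry_out([
  [0,0,-50,0,0,0],
  [40,50,-50,0,0,-3],
  [80,100,-50,0,0,-7],
  [120,156,-50,0,0,-10],
  [140,182,-50,0,0,-12],
  [161.5,210,-50,0,0,-13.7],
  [161.5,210,-10,0,0,-13.7],
  [161.5,210,10,0,0,-13.7],
  [161.5,210,20,0,0,-13.7],
  [161.5,210,20,0,0,-13.7],
  [161.5,210,20,0,0,-13.7],
  [161.5,210,20,0,0,-13.7],
])

```text
time_s: 11.08
tool_pos: [0.6094, -0.0199, 0.0515]
orientation: [3.141, -0.002, -0.041]
ft_force: [-0.4, 0.4, -1.7]
grip_width: 0.0122
finger_force: 58.9
```

Run:
```python
from h import *
o=get_obs(); print(o['tool_pos'],o['orientation'],o['time_s'])
f,K,M=cam('wrist'); save(f,'w5')
f,K,M=cam('scene'); save(f,'s5'); cv2.imwrite('pics/s5c.png',cv2.resize(f[150:300,210:390,::-1],None,fx=4,fy=4,interpolation=cv2.INTER_CUBIC))
for q in ['edge_mid','knife','bar_grip','bar_pot']:
    for r in mark_of(q,'scene')[:2]: p=w(M,r['location']); print(q,r['confidence'],p)
f,K,M=cam('top'); save(f,'t5')
for q in ['edge_mid','knife','bar_grip','bar_pot']:
    for r in mark_of(q,'top')[:2]: p=w(M,r['location']); print(q,r['confidence'],p)
```

```text
[ 0.60937107 -0.01992083  0.051539  ] [ 3.14121040e+00 -2.09648022e-03 -4.08663794e-02] 11.075
edge_mid 0.74 [ 0.57210811 -0.01877606  0.03225877]
knife 0.86 [ 0.56683227 -0.01755752 -0.00493062]
bar_grip 0.8 [ 0.60835448 -0.01776344  0.0644694 ]
bar_grip 0.61 [ 2.40287858e-01  3.51852100e-01 -1.50002019e-04]
bar_pot 0.76 [0.2826349  0.26172597 0.01381207]
edge_mid 0.46 [ 0.56793072 -0.01674438  0.02946445]
edge_mid 0.41 [0.73386859 0.16032513 0.00374383]
knife 0.61 [ 0.56976592 -0.01866468  0.00162464]
bar_grip 0.59 [0.24641536 0.34937023 0.00766853]
bar_grip 0.55 [ 0.60654233 -0.01807487  0.0609081 ]
bar_pot 0.51 [0.28255203 0.2598176  0.0152162 ]
```

View pics/s5c.png

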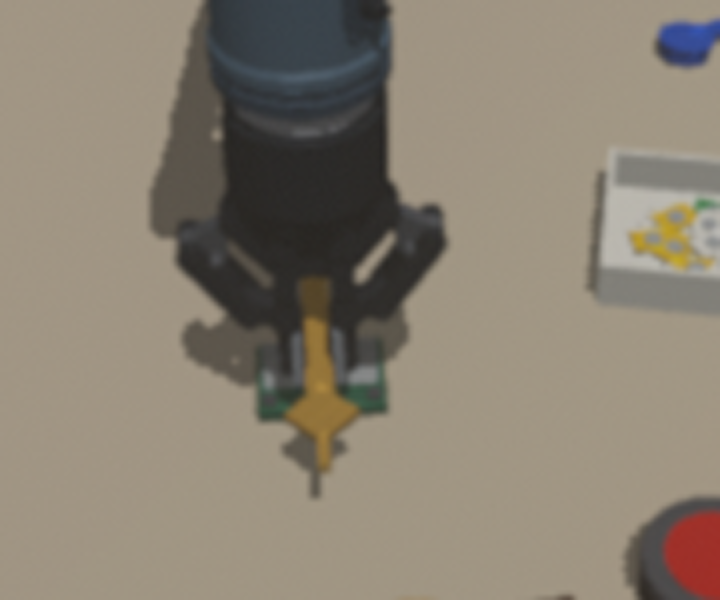

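Emit:
carry_out([
  [0,0,15,0,0,0],
  [0,0,26,0,0,0],
  [0,0,26,0,0,0],
  [0,0,26,0,0,0],
  [0,0,26,0,0,0],
  [0,0,26,0,0,0],
  [0,0,26,0,0,0],
  [0,0,26,0,0,0],
])

```text
time_s: 12.62
tool_pos: [0.6085, -0.02, 0.0244]
orientation: [3.142, -0.0, -0.041]
ft_force: [-0.2, -0.4, -1.4]
grip_width: 0.0117
finger_force: 58.9
```

Run:
```python
from h import *
np.set_printoptions(suppress=True,precision=4)
m,s=ft(6); o=get_obs(); print(m,s,o['tool_pos'],o['orientation'],o['joints'],o['time_s']); np.save('held.npy',np.r_[m,o['joints']])
```

```text
[ -0.0031   0.0004  -1.4139   0.0072  -0.0438  -0.0005   0.0003 -53.9787
 -28.433   -0.0082   0.0523  -0.    ] [0.2319 0.2651 0.1298 0.0124 0.0051 0.0175 0.0004 0.0024 0.003  0.0001
 0.0002 0.    ] [ 0.6085 -0.02    0.0243] [ 3.1416  0.     -0.0413] [-0.2276  0.5085  1.641  -0.      0.9921  1.3845] 12.925
```

Emit:
carry_out([
  [0,0,2,0,0,0],
  [0,0,3,0,0,0],
  [0,0,3,0,0,0],
])

```text
time_s: 13.3
tool_pos: [0.6084, -0.02, 0.0212]
orientation: [-3.142, 0.0, -0.041]
ft_force: [-1.0, -0.8, -1.9]
grip_width: 0.0123
finger_force: 59.0
```

Emit:
carry_out([
  [-3.5,0,0,0,0,0],
  [-3.5,0,0.5,0,0,0],
  [-3.5,0,1,0,0,0],
  [-3.5,0,1,0,0,0],
])

```text
time_s: 13.8
tool_pos: [0.6048, -0.0198, 0.0205]
orientation: [-3.142, 0.0, -0.041]
ft_force: [-1.7, -0.4, 2.4]
grip_width: 0.0121
finger_force: 59.3
```

Run:
```python
from h import *
np.set_printoptions(suppress=True,precision=4)
m,s=ft(4); o=get_obs(); print(m,s,o['tool_pos'],o['orientation'],o['time_s'])
```

```text
[ -2.5851   0.8453   2.6197   0.0576   0.4873  -0.0108  -0.1021 -51.9315
 -28.2025   0.0874  -0.8112  -0.006 ] [0.1765 0.2119 0.1972 0.0129 0.0122 0.01   0.0012 0.0157 0.0161 0.0024
 0.0174 0.0001] [ 0.605  -0.0199  0.0204] [ 3.1416  0.0001 -0.0413] 14.0
```

Emit:
carry_out([
  [0,0,-0.6,0,0,0],
  [0,0,-0.8,0,0,0],
  [0,0,-0.8,0,0,0],
])

```text
time_s: 14.38
tool_pos: [0.6052, -0.0199, 0.021]
orientation: [3.142, -0.0, -0.041]
ft_force: [-0.1, 0.1, -0.0]
grip_width: 0.012
finger_force: 59.1
```

Emit:
carry_out([
  [0,0,0,0,0,0],
  [0,0,0,0,0,0],
  [0,0,0,0,0,0],
  [0,0,0,0,0,0],
], claw=0.5)

```text
time_s: 14.88
tool_pos: [0.605, -0.0199, 0.0211]
orientation: [3.142, -0.0, -0.041]
ft_force: [0.3, 0.3, -0.2]
grip_width: 0.0214
finger_force: 0.0
```

Run:
```python
from h import *
np.set_printoptions(suppress=True,precision=4)
m,s=ft(6); o=get_obs(); print(m,s,o['tool_pos'],o['orientation'],o['time_s'],o['grip_width'])
f,K,M=cam('scene'); a=f[170:290,230:350,::-1]
f,K,M=cam('wrist'); save(f,'w6'); b=f[50:,160:480,::-1]
a=cv2.resize(a,(400,400)); b=cv2.resize(b,(366,400)); cv2.imwrite('pics/c6.png',np.hstack([a,b]))
for c in ['scene','top']:
  f,K,M=cam(c)
  for q in ['bar_grip','bar_pot','clockhand']:
    for r in mark_of(q,c)[:4]:
        p=w(M,r['location'])
        if p[0]>.45 and abs(p[1])<.1: print(c,q,r['confidence'],p)
```

```text
[  0.0873   0.204    0.0288   0.003   -0.031   -0.0124  -0.0016 -52.834
 -27.6697   0.      -0.0003  -0.    ] [0.1534 0.2376 0.168  0.0094 0.0082 0.0114 0.0004 0.0002 0.001  0.0001
 0.0002 0.    ] [ 0.605  -0.0199  0.0211] [-3.1416  0.     -0.0414] 15.175 0.021543426617439732
scene bar_grip 0.6 [ 0.6011 -0.019   0.0323]
scene clockhand 0.77 [ 0.5729 -0.0248  0.0332]
top bar_grip 0.49 [ 0.6053 -0.0151  0.029 ]
top bar_grip 0.32 [ 0.5758 -0.0229  0.0307]
top clockhand 0.61 [ 0.5772 -0.0223  0.0294]
```

View pics/c6.png

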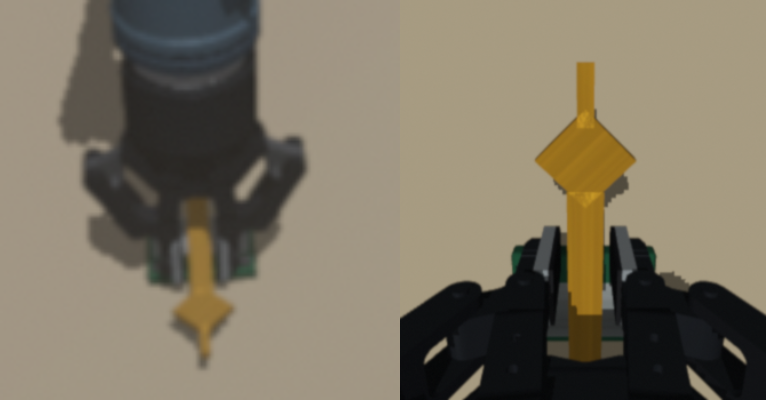

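Emit:
carry_out([
  [0,0,-8,0,0,0],
  [0,0,-25,0,0,0],
  [0,0,-60,0,0,0],
  [0,0,-100,0,0,0],
  [0,0,-150,0,0,0],
  [0,0,-180,0,0,0],
  [0,0,-180,0,0,0],
  [0,0,-180,0,0,0],
])

```text
time_s: 16.68
tool_pos: [0.6045, -0.0197, 0.2008]
orientation: [-3.141, 0.001, -0.041]
ft_force: [0.2, 0.2, -1.4]
grip_width: 0.0213
finger_force: 0.0
```

Run:
```python
from h import *
np.set_printoptions(suppress=True,precision=4)
f,K,M=cam('wrist'); save(f,'w7'); np.savez('w7.npz',f=f,K=K,M=M)
for q in ['bar_grip','bar_pot','clockhand','edge_mid','knife','socket']:
    for r in mark_of(q,'wrist')[:4]:
        p=w(M,r['location'])
        if p[0]>.4 and abs(p[1])<.3: print(q,r['confidence'],p,px(K,M,p))
f,K,M=cam('scene'); a=f[170:290,230:350,::-1]; save(f,'s7'); np.savez('s7.npz',f=f,K=K,M=M)
print(get_obs()['time_s'],get_obs()['tool_pos'])
```

```text
bar_grip 0.61 [ 0.6012 -0.02    0.033 ] [320.8387 186.7815]
bar_pot 0.98 [ 0.5004 -0.0172  0.0334] [322.0676 275.4145]
clockhand 0.72 [ 0.5749 -0.0212  0.0323] [323.074  211.1349]
clockhand 0.47 [ 0.5213 -0.2443 -0.0039] [512.5869 236.548 ]
edge_mid 0.73 [ 0.5668 -0.0183  0.0329] [320.5697 218.7643]
edge_mid 0.39 [ 0.5242 -0.2435  0.    ] [514.1739 235.6835]
knife 0.58 [ 0.5719 -0.0208 -0.0005] [322.6644 204.2418]
socket 0.73 [ 0.5267 -0.2433  0.0043] [516.4775 235.1692]
17.075 [ 0.6048 -0.0198  0.2004]
```

View pics/w7.png

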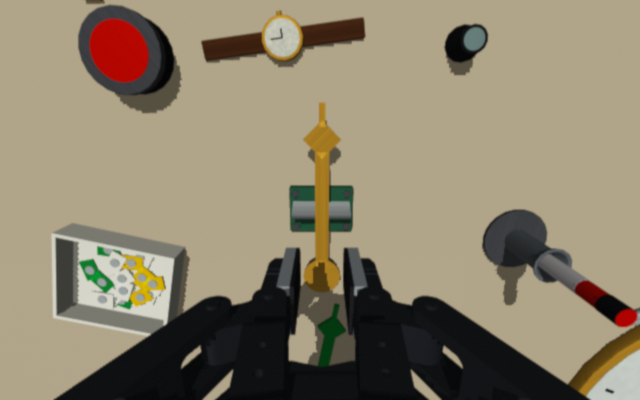

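Run:
```python
from h import *
np.set_printoptions(suppress=True,precision=4,linewidth=150)
d=np.load('w7.npz'); f,K,M=d['f'],d['K'],d['M']
hsv=cv2.cvtColor(f,cv2.COLOR_RGB2HSV)
m=(hsv[...,0]>10)&(hsv[...,0]<25)&(hsv[...,1]>140)&(hsv[...,2]>60); m[:,:300]=0;m[:,345:]=0;m[295:]=0
ys,xs=np.nonzero(m); print(ys.min(),ys.max(), xs[ys==160].mean(),xs[ys==245].mean())
A=ray(K,M,xs[ys==ys.min()].mean(),ys.min(),.037);B=ray(K,M,xs[ys==ys.max()].mean(),ys.max()+1,.037);print('tip',A,'tail',B,np.linalg.norm(A-B))
for c in (298,345): print(c,[(r,tuple(int(v) for v in f[r,c])) for r in range(183,236)])
sub=hsv[175:240,280:362]; m=(sub[...,0]>60)&(sub[...,0]<100)&(sub[...,1]>70)
ys,xs=np.nonzero(m); hull=cv2.convexHull(np.c_[xs+280,ys+175].astype(np.float32))[:,0]
W=np.array([ray(K,M,u,v,.010)[:2] for u,v in hull],np.float32); print(cv2.minAreaRect(W*1000)); print('M',M[:3,3])
```

```text
21 291 321.5 322.0
tip [ 0.748  -0.0455  0.037 ] tail [ 0.4817 -0.0158  0.037 ] 0.2680238949055108
298 [(183, (176, 164, 136)), (184, (163, 153, 126)), (185, (112, 111, 89)), (186, (51, 70, 53)), (187, (28, 69, 48)), (188, (29, 76, 52)), (189, (30, 77, 54)), (190, (34, 69, 51)), (191, (40, 62, 51)), (192, (48, 61, 56)), (193, (53, 63, 60)), (194, (52, 64, 60)), (195, (47, 63, 56)), (196, (36, 63, 50)), (197, (30, 71, 51)), (198, (29, 77, 54)), (199, (33, 80, 58)), (200, (60, 94, 77)), (201, (110, 125, 118)), (202, (134, 142, 139)), (203, (137, 143, 141)), (204, (135, 141, 139)), (205, (134, 139, 138)), (206, (131, 136, 135)), (207, (126, 131, 131)), (208, (125, 130, 128)), (209, (123, 128, 126)), (210, (120, 125, 123)), (211, (117, 123, 121)), (212, (115, 120, 119)), (213, (112, 118, 117)), (214, (109, 114, 113)), (215, (101, 105, 104)), (216, (89, 93, 93)), (217, (74, 78, 77)), (218, (56, 63, 60)), (219, (33, 48, 40)), (220, (18, 40, 29)), (221, (18, 44, 30)), (222, (27, 56, 41)), (223, (38, 59, 49)), (224, (48, 59, 55)), (225, (53, 58, 58)), (226, (55, 59, 60)), (227, (55, 60, 61))
[... 791 characters left out ...]
0, (118, 124, 122)), (211, (115, 120, 119)), (212, (112, 117, 115)), (213, (111, 116, 115)), (214, (108, 114, 112)), (215, (101, 105, 104)), (216, (88, 93, 92)), (217, (75, 79, 78)), (218, (59, 65, 62)), (219, (38, 50, 43)), (220, (20, 39, 29)), (221, (15, 36, 25)), (222, (23, 37, 30)), (223, (40, 47, 46)), (224, (54, 56, 59)), (225, (59, 60, 63)), (226, (59, 61, 64)), (227, (59, 61, 64)), (228, (57, 61, 62)), (229, (49, 56, 55)), (230, (48, 55, 48)), (231, (89, 87, 70)), (232, (146, 136, 112)), (233, (171, 160, 132)), (234, (176, 165, 137)), (235, (177, 165, 137))]
((570.396240234375, -18.650230407714844), (68.0748519897461, 51.377952575683594), 87.6583023071289)
M [ 0.683  -0.024   0.3443]
```

Run:
```python
from h import *
np.set_printoptions(suppress=True,precision=4,linewidth=150)
d=np.load('w7.npz'); f,K,M=d['f'],d['K'],d['M']
for r in (200.5,214.5,218.5,219): print(r,ray(K,M,321,r,.032),ray(K,M,321,r,.010))
print([tuple(int(v) for v in f[r,322]) for r in range(99,108)])
A=ray(K,M,322,103,.037);B=ray(K,M,322,292,.037);print(A,B,A-B)
T=tool(); 
for z in (.005,):
  print([ (px(K,M,[x,-.019,.032])).round(1).tolist() for x in (.5645,.567,.5695,.572)])
f,K,M=cam('scene')
print([(r['confidence'],w(M,r['location'])) for q in ('marker','nib','socket') for r in look_for(q,'scene')[:1]+mark_of(q,'scene')[:1]])
hsv=cv2.cvtColor(f,cv2.COLOR_RGB2HSV); m=((hsv[...,0]<8)|(hsv[...,0]>172))&(hsv[...,1]>150)&(hsv[...,2]>80); m[:170]=0;m[260:]=0;m[:,120:160]&=True;m[:,:150]=0;m[:,230:]=0
ys,xs=np.nonzero(m); print('red',xs.min(),xs.max(),ys.min(),ys.max(),xs[ys<ys.min()+3].mean())
u=xs[ys<ys.min()+3].mean(); print(u,ray(K,M,u,ys.min()+1,.146))
```

```text
200.5 [ 0.5864 -0.0195  0.032 ] [ 0.5796 -0.0192  0.01  ]
214.5 [ 0.5712 -0.0189  0.032 ] [ 0.5633 -0.0186  0.01  ]
218.5 [ 0.5668 -0.0187  0.032 ] [ 0.5586 -0.0184  0.01  ]
219 [ 0.5662 -0.0187  0.032 ] [ 0.558  -0.0183  0.01  ]
[(177, 165, 137), (176, 165, 137), (176, 161, 128), (175, 149, 97), (173, 134, 57), (172, 129, 37), (172, 127, 33), (171, 127, 32), (172, 127, 32)]
[ 0.6818 -0.0244  0.037 ] [ 0.4816 -0.0163  0.037 ] [ 0.2002 -0.0081  0.    ]
[[321.3, 220.5], [321.2, 218.3], [321.1, 216.0], [321.0, 213.8]]
[(0.77, array([ 0.5298, -0.236 ,  0.1085])), (0.69, array([ 0.5699, -0.0176,  0.0312])), (0.78, array([ 0.5271, -0.2322,  0.1077])), (0.94, array([ 0.537 , -0.2386,  0.0029])), (0.89, array([ 0.5256, -0.2425,  0.0046]))]
red 171 180 187 205 173.86666666666667
173.86666666666667 [ 0.5211 -0.2386  0.146 ]
```

Emit:
carry_out([
  [-96,225,-40,0,0,0],
  [-96,225,-40,0,0,0],
  [-96,225,-40,0,0,0],
  [-96,225,-40,0,0,0],
  [-96,225,-40,0,0,0],
  [-96,225,-40,0,0,0],
  [-96,225,-40,0,0,0],
  [-96,225,-40,0,0,0],
], claw=-0.3)

```text
time_s: 18.42
tool_pos: [0.5003, -0.2393, 0.2408]
orientation: [-3.141, 0.0, -0.039]
ft_force: [0.5, -1.3, -0.3]
grip_width: 0.0557
finger_force: 0.0
```

Run:
```python
from h import *
np.set_printoptions(suppress=True,precision=4,linewidth=150)
f,K,M=cam('wrist'); save(f,'w8'); np.savez('w8.npz',f=f,K=K,M=M); print(get_obs()['tool_pos'],get_obs()['orientation'],get_obs()['time_s'],get_obs()['joints'])
for q in ['socket','penstand','marker']:
    for r in mark_of(q,'wrist')[:1]: p=w(M,r['location']); print(q,r['confidence'],p,px(K,M,p))
    for r in look_for(q,'wrist')[:1]: p=w(M,r['location']); print('look',q,r['confidence'],p,px(K,M,p))
f,K,M=cam('top')
for q in ['socket','penstand','marker']:
    for r in mark_of(q,'top')[:1]: p=w(M,r['location']); print(q,r['confidence'],p,px(K,M,p))
```

```text
[ 0.5002 -0.2395  0.2408] [-3.1412  0.0003 -0.0393] 18.475 [-0.6606  0.1275  1.648   0.0001  1.3665  0.9495]
socket 0.66 [ 0.5269 -0.2399  0.007 ] [320.2449 147.9963]
look socket 0.56 [ 0.5358 -0.2413  0.005 ] [321.1781 140.0527]
penstand 0.77 [ 0.5191 -0.2442 -0.0003] [324.0841 153.4642]
look penstand 0.86 [ 0.5322 -0.2449  0.0068] [324.3311 143.2591]
marker 0.58 [ 0.5253 -0.2399  0.0075] [320.3297 149.3546]
look marker 0.64 [ 0.5309 -0.2401  0.1495] [319.5616 169.0106]
socket 0.67 [ 0.5178 -0.2427  0.0057] [406.3392 195.6872]
penstand 0.6 [ 0.5214 -0.2442 -0.0035] [406.2845 194.7181]
```

View pics/w8.png

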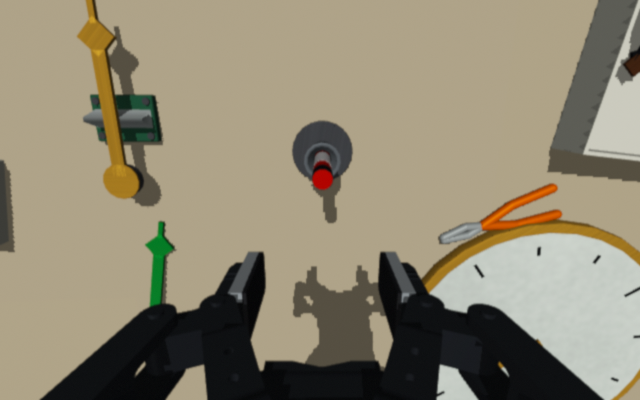

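Run:
```python
from h import *
np.set_printoptions(suppress=True,precision=4,linewidth=150)
d=np.load('w8.npz'); f,K,M=d['f'],d['K'],d['M']
hsv=cv2.cvtColor(f,cv2.COLOR_RGB2HSV)
m=((hsv[...,0]<8)|(hsv[...,0]>172))&(hsv[...,1]>150)&(hsv[...,2]>140); m[:120]=0;m[220:]=0;m[:,:280]=0;m[:,360:]=0
ys,xs=np.nonzero(m); (c,a,g)=cv2.minAreaRect(np.c_[xs,ys].astype(np.float32)); print('red',xs.min(),xs.max(),ys.min(),ys.max(),f[178,322])
bw=ys.max()-(xs.max()-xs.min())/2; P=ray(K,M,(xs.min()+xs.max())/2,bw,.145); print('top',P)
print('foot',ray(K,M,322.5,151,.006), [ray(K,M,u,151,.006) for u in (293,352)])
print(rel([P[0],P[1],.097],-.0393))
```

```text
red 313 331 170 188 [177   3   0]
top [ 0.5221 -0.2416  0.145 ]
foot [ 0.5231 -0.2424  0.006 ] [array([ 0.5244, -0.2075,  0.006 ]), array([ 0.5217, -0.2773,  0.006 ])]
[22.3, -0.1, 144.1, 0.0, -0.0, -0.1]
```

Emit:
carry_out([
  [22.5,0.4,0,0,0,0],
  [22.5,0.4,60,0,0,0],
  [22.5,0.4,120,0,0,0],
  [22.5,0.4,145,0,0,0],
  [22.5,0.4,145,0,0,0],
  [22.5,0.4,145,0,0,0],
  [22.5,0.4,145,0,0,0],
])

```text
time_s: 19.85
tool_pos: [0.5235, -0.243, 0.0982]
orientation: [3.139, -0.003, -0.041]
ft_force: [0.3, 0.4, 0.2]
grip_width: 0.0556
finger_force: 0.0
```

Emit:
carry_out([
  [0,0,0,0,0,0],
  [0,0,0,0,0,0],
  [0,0,0,0,0,0],
  [0,0,0,0,0,0],
  [0,0,0,0,0,0],
  [0,0,0,0,0,0],
], claw=1, newtons=30)

```text
time_s: 20.6
tool_pos: [0.5226, -0.2422, 0.0966]
orientation: [3.141, -0.001, -0.041]
ft_force: [-0.6, 1.6, 6.6]
grip_width: 0.0148
finger_force: 29.5
```

Run:
```python
from h import *
np.set_printoptions(suppress=True,precision=4)
m,s=ft(6); o=get_obs(); print(m,s,o['tool_pos'],o['orientation'],o['time_s'],o['grip_width'])
```

```text
[ -0.0967   0.5808   5.1308   0.2436   0.0604  -0.0223  -0.5493 -44.6555
 -28.6822  -0.2354  -0.3195  -0.0081] [0.2182 0.1961 0.1868 0.0084 0.0099 0.0181 0.0003 0.0004 0.0001 0.0001
 0.0001 0.    ] [ 0.5226 -0.2422  0.0967] [ 3.1412 -0.0008 -0.0413] 20.9 0.01473176384804245
```

Emit:
carry_out([
  [0,0,-20,0,0,0],
  [0,0,-45,0,0,0],
  [0,0,-75,0,0,0],
  [0,0,-100,0,0,0],
  [0,0,-100,0,0,0],
  [0,0,-100,0,0,0],
  [0,0,-100,0,0,0],
])

```text
time_s: 21.78
tool_pos: [0.5214, -0.2415, 0.1943]
orientation: [-3.14, 0.002, -0.041]
ft_force: [-0.2, 0.4, -1.4]
grip_width: 0.0153
finger_force: 29.4
```

Run:
```python
from h import *
np.set_printoptions(suppress=True,precision=4)
T=tool(); o=get_obs(); print(o['tool_pos'],o['orientation'],o['time_s'],o['grip_width'],o['ft_force'])
for c in ['wrist','scene','top']:
    f,K,M=cam(c); save(f,c+'9'); np.savez(c+'9.npz',f=f,K=K,M=M)
    for r in mark_of('nib',c)[:2]+mark_of('marker',c)[:1]: p=w(M,r['location']); print(c,r['confidence'],p,px(K,M,p),(np.linalg.inv(T)@np.r_[p,1])[:3]*1000)
d=np.load('scene9.npz'); K,M=d['K'],d['M']; q=px(K,M,[.5226,-.2422,.15]).astype(int); print(q)
a=d['f'][q[1]-50:q[1]+50,q[0]-50:q[0]+50,::-1]; b=np.load('wrist9.npz')['f'][60:360,170:470,::-1]
cv2.imwrite('pics/c9.png',np.hstack([cv2.resize(a,(400,400)),cv2.resize(b,(400,400))])); print(q-50)
```

```text
[ 0.5214 -0.2415  0.1943] [-3.14    0.0025 -0.0413] 21.775 0.015346839497048168 [-0.1887  0.4402 -1.4403]
wrist 0.72 [ 0.5239 -0.2419  0.1083] [320.6421 206.6589] [ 2.7625  0.4355 85.9019]
wrist 0.93 [ 0.522  -0.238   0.1083] [315.6479 209.2776] [ 0.643  -3.3637 85.9644]
scene 0.94 [ 0.5177 -0.2383  0.1053] [178.6165 202.5472] [-3.6097 -2.9154 88.9734]
scene 0.82 [ 0.5211 -0.2374  0.1035] [179.0195 204.2562] [-0.2102 -3.9048 90.8076]
[171 187]
[121 137]
```

View pics/c9.png

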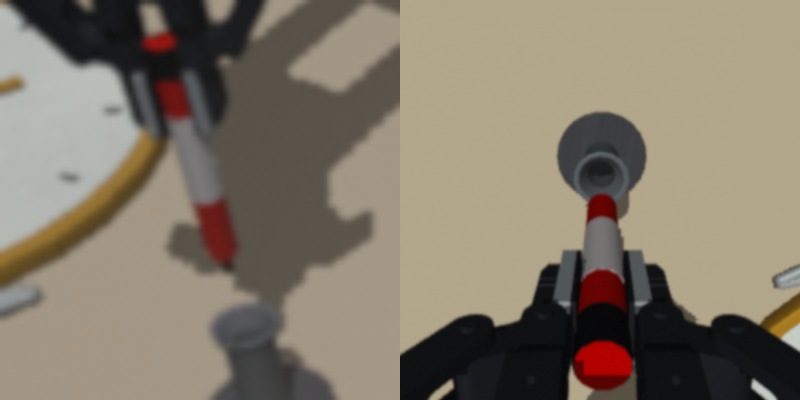

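```bash
cat > pen.py <<'E'
from h import *
def fit(d,ds,T,verbose=1):
    f,K,M=d['f'],d['K'],d['M']
    hsv=cv2.cvtColor(f,cv2.COLOR_RGB2HSV); red=((hsv[...,0]<8)|(hsv[...,0]>172))&(hsv[...,1]>130)
    br=red&(hsv[...,2]>215); br[:250]=0; br[:,:250]=0; br[:,400:]=0
    ys,xs=np.nonzero(br); print('disc',xs.min(),xs.max(),ys.min(),ys.max())
    r2=red.copy(); r2[250:]=0; r2[:150]=0; r2[:,:280]=0; r2[:,360:]=0; ye,xe=np.nonzero(r2); end=ye.min(); col=(xe[(ye>end+4)&(ye<end+12)]).mean(); print('end row',end,'col',col)
    Ti=np.linalg.inv(T); zt=.0907-.140
    def rt(u,v,z): # ray at tool z
        A=np.r_[ray(K,M,u,v,.0),1]; a=Ti@A; o=Ti@np.r_[M[:3,3],1]; k=(z-o[2])/(a[2]-o[2]); return (o+k*(a-o))[:2]
    # disc centre: mean of columns at widest
    top=rt((xs.min()+xs.max())/2,ys.mean(),zt); print('top tool',top*1000, 'disc dia',(rt(xs.max()+1,ys.mean(),zt)-rt(xs.min(),ys.mean(),zt))*1000)
    from scipy.optimize import brentq
    th=np.linspace(0,2*np.pi,60)
    def endrow(xn,yn):
        n=np.array([xn,yn,.0907]); t=np.array([top[0],top[1],zt]); ax=(t-n)/np.linalg.norm(t-n); v=[]
        for h,r in ((.014,.008),(.006,.0025),(0,.0025)):
            for a in th: v.append(px(K,M,(T@np.r_[n+ax*h+r*np.array([np.cos(a),np.sin(a),0]),1])[:3])[1])
        return min(v)
    yn=rt(col,end+8,.075)[1]; yn=top[1]+(yn-top[1])*140/(75-zt*1000)
    xn=brentq(lambda x:endrow(x,yn)-end,-.03,.03); print('nib tool',xn*1000,yn*1000)
    P=(T@np.r_[xn,yn,.0907,1])[:3]; print('nib world',P,'scene px',px(ds['K'],ds['M'],P)); return xn,yn
if __name__=='__main__':
    import sys
    n=sys.argv[1]; fit(np.load(f'wrist{n}.npz'),np.load(f'scene{n}.npz'),tool())
E
python3 pen.py 9
python3 - <<'E'
from h import *
d=np.load('scene9.npz'); f=d['f']
print(f[197:210,174:184].sum(2))
E
```

```text
[[160 163 156 152 147 163 209 237 245 248]
 [160 162 162 157 147 158 196 232 247 245]
 [164 160 161 157 153 167 208 238 247 247]
 [175 164 157 157 161 188 221 244 249 249]
 [199 175 161 150 159 203 238 245 247 245]
 [225 199 167 137 148 206 240 248 248 247]
 [243 231 185 126 124 194 240 245 249 247]
 [273 299 263 193 169 202 237 248 249 248]
 [355 386 371 325 301 273 250 246 248 247]
 [433 440 438 429 413 336 264 246 248 248]
 [449 452 450 453 435 350 265 247 247 247]
 [448 447 448 449 434 355 279 261 253 247]
 [449 447 449 449 438 387 351 332 300 269]]Traceback (most recent call last):
  File "pen.py", line 25, in <module>
    n=sys.argv[1]; fit(np.load(f'wrist{n}.npz'),np.load(f'scene{n}.npz'),tool())
                   ~~~^^^^^^^^^^^^^^^^^^^^^^^^^^^^^^^^^^^^^^^^^^^^^^^^^^^^^^^^^^
  File "pen.py", line 6, in fit
    ys,xs=np.nonzero(br); print('disc',xs.min(),xs.max(),ys.min(),ys.max())
                                       ~~~~~~^^
    return umr_minimum(a, axis, None, out, keepdims, initial, where)
ValueError: zero-size array to reduction operation minimum which has no identity
```

```bash
python3 - <<'E'
from h import *
f=np.load('wrist9.npz')['f']; print([tuple(map(int,f[r,322])) for r in range(280,360,4)]); print([tuple(map(int,f[r,321])) for r in range(200,215)])
E
sed -i 's/>215/>175/; s/br\[:250\]=0/br[:300]=0/' pen.py; python3 pen.py 9
```

```text
[(101, 3, 0), (102, 4, 2), (9, 8, 10), (8, 8, 10), (8, 9, 10), (9, 9, 10), (9, 9, 10), (7, 7, 9), (8, 8, 9), (119, 6, 3), (176, 1, 0), (177, 2, 0), (176, 1, 0), (176, 2, 0), (176, 1, 0), (167, 3, 0), (86, 3, 2), (87, 4, 2), (87, 38, 31), (86, 80, 66)]
[(60, 63, 67), (67, 71, 75), (70, 75, 78), (71, 76, 79), (76, 69, 72), (90, 45, 46), (99, 17, 16), (101, 5, 3), (101, 3, 1), (100, 2, 1), (101, 3, 1), (101, 4, 2), (101, 5, 2), (101, 6, 2), (101, 3, 1)]
disc 304 341 319 339
end row 206 col 321.0
top tool [2.15487267 0.99443868] disc dia [ 0.02402067 13.23386978]
nib tool -2.641027358366905 -0.0225935234195976
nib world [ 0.51962431 -0.24189027  0.10534965] scene px [176.68429441 203.27003344]
```

```bash
sed -i 's/>175)/>65)/; s/br\[:300\]=0/br[:313]=0/; s/ys.mean()/(ys.min()+ys.max())\/2/g; s/end=ye.min()/end=ye.min()-.5/' pen.py; python3 pen.py 9
```

```text
disc 300 344 316 352
end row 205.5 col 320.9447852760736
top tool [0.31876687 0.82196821] disc dia [ 0.0291425  15.75074591]
nib tool -2.0130778315420805 -0.04564319673765703
nib world [ 0.52025267 -0.24189319  0.10534965] scene px [176.6430548  203.46470536]
```

Emit:
carry_out([
  [8,-48,0,0,0,0],
  [18,-108,0,0,0,0],
  [29,-168,0,0,0,0],
  [38.7,-224.5,0,0,0,0],
  [38.7,-224.5,0,0,0,0],
  [38.7,-224.5,25,0,0,0],
  [38.7,-224.5,42,0,0,0],
  [38.7,-224.5,50,0,0,0],
  [38.7,-224.5,50,0,0,0],
  [38.7,-224.5,50,0,0,0],
  [38.7,-224.5,50,0,0,0],
  [38.7,-224.5,50,0,0,0],
])

```text
time_s: 23.72
tool_pos: [0.5705, -0.0194, 0.1466]
orientation: [3.141, -0.001, -0.041]
ft_force: [1.1, 0.4, -0.6]
grip_width: 0.0152
finger_force: 29.5
```

```bash
python3 - <<'E'
from h import *
np.set_printoptions(suppress=True,precision=4)
T=tool(); o=get_obs(); print(o['tool_pos'],o['orientation'],o['time_s'],o['ft_force'])
for c in ['wrist','scene','top']:
    f,K,M=cam(c); np.savez(c+'10.npz',f=f,K=K,M=M)
    for q in ['nib','edge_mid','bar_grip']:
      for r in mark_of(q,c)[:2]: p=w(M,r['location']); print(c,q,r['confidence'],p,px(K,M,p))
d=np.load('scene10.npz'); b=np.load('wrist10.npz')['f'][60:360,170:470,::-1]; save(np.load('wrist10.npz')['f'],'w10')
cv2.imwrite('pics/c10.png',np.hstack([cv2.resize(d['f'][180:280,240:340,::-1],(400,400)),cv2.resize(b,(400,400))]))
E
python3 pen.py 10
```

```text
[ 0.5705 -0.0194  0.1466] [ 3.1414 -0.0009 -0.0413] 23.725 [ 1.1221  0.4053 -0.6253]
wrist nib 0.74 [ 0.5716 -0.0156  0.0549] [315.131  206.6934]
wrist edge_mid 0.91 [ 0.5716 -0.0178  0.0311] [318.2521 197.7685]
wrist bar_grip 0.81 [ 0.6038 -0.0191  0.0319] [318.1236 160.1764]
wrist bar_grip 0.73 [ 0.368  -0.013   0.0056] [322.2387 365.8881]
scene nib 0.68 [ 0.5664 -0.0146  0.0599] [289.5559 224.7037]
scene edge_mid 0.63 [ 0.57   -0.0189  0.0324] [288.2196 235.4883]
scene bar_grip 0.71 [0.2373 0.3535 0.0025] [406.9469 150.8119]
scene bar_grip 0.63 [ 0.6037 -0.0203  0.0329] [288.9072 246.7918]
top edge_mid 0.46 [ 0.5703 -0.0153  0.0307] [329.0829 176.7959]
top bar_grip 0.6 [0.2435 0.3477 0.007 ] [203.4114 289.9729]
disc 301 344 316 352
end row 205.5 col 320.8198757763975
top tool [-0.61312664  1.48020363] disc dia [6.29496468e-03 1.57896290e+01]
nib tool -1.1454016963315685 0.5485064258051422
nib world [ 0.56900841 -0.01982289  0.05538293] scene px [287.27848716 227.35540311]
```

View pics/c10.png

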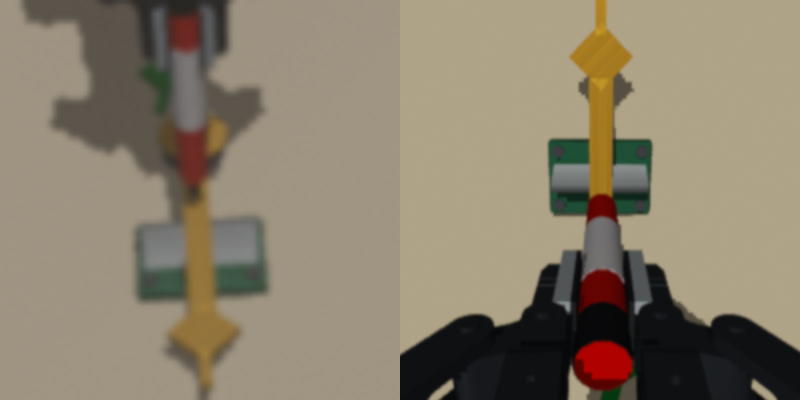

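Run:
```python
from h import *
np.set_printoptions(suppress=True,precision=1,linewidth=160)
d=np.load('scene10.npz'); f,K,M=d['f'],d['K'],d['M']; g=f.astype(int).sum(2)
c,s=np.cos(-.042),np.sin(-.042)
def k(x,y,z,cx=.5696): return px(K,M,[cx+c*x-s*y,-.0188+s*x+c*y,z])
for n,p in dict(backL=(-.0025,-.031,.032),backR=(-.0025,.031,.032),frontL=(.0025,-.031,.032),frontR=(.0025,.031,.032),baseL=(.010,-.031,.010),footBL=(-.026,-.035,.01),footFL=(.026,-.035,.01),footFR=(.026,.035,.01)).items(): print(n,k(*p))
for u in (280,282,297,299): print(u,g[226:262,u], k(-.0025,(u-289.5)/28.7*.062,.032))
print(g[240,268:312])
print('nib col',g[222:233,282:296])
```

```text
backL [273.7 235.6]
backR [302.7 233.7]
frontL [273.7 237.3]
frontR [302.8 235.4]
baseL [274.4 247. ]
footBL [272.4 235.4]
footFL [272.6 252.6]
footFR [305.7 250.4]
280 [422 422 424 427 437 440 440 438 423 373 320 344 356 358 364 373 377 387 394 396 362 280 223 218 219 221 210 189 231 341 424 441 439 439 439 438] [278.6 235.3]
282 [269 269 276 299 338 346 346 348 350 340 320 347 355 357 365 374 380 387 395 394 355 270 222 219 220 225 216 191 238 348 427 441 440 440 436 423] [280.6 235.2]
297 [436 437 437 438 437 438 437 417 362 321 346 358 361 370 375 379 387 396 396 357 271 223 215 218 221 214 190 239 345 426 440 442 435 414 372 334] [295.8 234.2]
299 [437 439 435 438 438 438 438 414 358 328 351 361 363 369 373 381 390 395 393 352 263 216 214 219 223 214 191 239 348 426 440 440 439 438 421 378] [297.8 234. ]
[438 437 437 438 430 359 269 290 348 364 363 366 364 365 365 368 368 368 349 328 325 326 323 323 337 363 372 371 372 375 375 373 376 376 378 366 311 306 386
 432 440 440 438 439]
nib col [[232 212 187 178 181 189 190 187 184 186 209 247 317 399]
 [251 242 214 189 186 187 187 184 190 207 241 289 369 425]
 [259 250 231 206 189 188 191 190 209 252 307 349 402 433]
 [269 253 247 223 200 187 185 193 243 310 381 416 432 436]
 [269 252 248 228 200 178 164 191 269 340 405 434 440 437]
 [269 254 251 234 204 168 143 179 269 343 406 433 437 439]
 [276 252 251 235 207 175 157 180 253 330 400 431 441 434]
 [299 260 252 238 211 190 183 203 250 320 397 434 438 437]
 [338 267 254 246 227 210 213 243 282 330 396 431 437 438]
 [346 271 257 267 263 257 262 286 309 338 397 434 438 440]
 [346 273 255 275 297 305 311 314 316 335 393 429 441 438]]
```

Emit:
carry_out([
  [0,0,8,0,0,0],
  [0,0,13,0,0,0],
  [0,0,15,0,0,0],
  [0,0,15,0,0,0],
  [0,0,15,0,0,0],
  [0,0,15,0,0,0],
])

```text
time_s: 25.08
tool_pos: [0.5704, -0.0194, 0.1313]
orientation: [3.141, -0.0, -0.041]
ft_force: [0.0, 0.4, -0.9]
grip_width: 0.0155
finger_force: 29.5
```

```bash
python3 - <<'E'
from h import *
np.set_printoptions(suppress=True,precision=1,linewidth=160)
o=get_obs(); print(o['tool_pos'],o['orientation'],o['time_s'],o['ft_force'])
for c in ['wrist','scene']:
    f,K,M=cam(c); np.savez(c+'11.npz',f=f,K=K,M=M)
    for q in ['nib','edge_mid']:
      for r in mark_of(q,c)[:1]: p=w(M,r['location']); print(c,q,r['confidence'],p*1000,px(K,M,p))
d=np.load('scene11.npz'); f,K,M=d['f'],d['K'],d['M']; g=f.astype(int).sum(2)
print('nib',g[226:242,283:296])
for x in (.567,.5695,.572): print(x,px(K,M,[x+.0025,-.0195,.040]),px(K,M,[x,-.0195,.040]))
for z in (.037,.0405): print(px(K,M,[.5695,-.0195,z]))
b=np.load('wrist11.npz')['f'][150:300,220:420,::-1]
cv2.imwrite('pics/c11.png',np.hstack([cv2.resize(d['f'][200:250,264:314,::-1],(400,400),interpolation=cv2.INTER_NEAREST),cv2.resize(b,(400,300))] if 0 else [cv2.resize(d['f'][200:250,264:314,::-1],(400,400)),cv2.resize(b[:,25:175],(400,400))]))
E
python3 pen.py 11
```

```text
[ 0.6 -0.   0.1] [ 3.1 -0.  -0. ] 25.075 [ 0.   0.4 -0.9]
wrist nib 0.94 [569.3 -20.2  40.7] [321.2 209.4]
wrist edge_mid 0.9 [570.2 -17.2  29.2] [317.5 203.9]
scene nib 0.88 [567.7 -14.7  41.7] [289.9 231.4]
scene edge_mid 0.64 [569.1 -20.3  30.3] [287.6 236. ]
nib [[247 221 191 184 187 189 189 185 231 353 426 437 438]
 [246 221 192 185 187 192 191 184 237 366 428 438 437]
 [248 227 196 184 187 190 188 182 238 364 429 437 437]
 [250 238 211 189 185 190 189 184 238 367 430 437 434]
 [259 248 226 202 187 186 188 190 245 366 429 440 438]
 [269 251 236 206 177 168 172 194 269 377 430 440 440]
 [272 252 248 224 185 158 168 227 301 387 430 438 438]
 [274 253 262 260 238 207 221 274 326 382 419 431 430]
 [285 255 271 293 298 279 286 308 327 355 377 388 384]
 [300 272 281 305 318 318 318 318 320 319 320 325 324]
 [317 315 318 320 321 322 322 320 321 329 333 337 342]
 [348 348 346 337 322 322 322 322 325 336 351 355 355]
 [357 355 353 339 325 324 324 322 323 339 355 361 361]
 [359 359 360 343 326 323 324 322 322 339 358 367 368]
 [368 369 365 348 327 322 326 322 323 338 363 373 373]
 [373 373 371 353 328 326 326 325 325 337 366 378 378]]
0.567 [287.8 232.8] [287.7 232. ]
0.5695 [287.9 233.6] [287.8 232.8]
0.572 [288.  234.4] [287.9 233.6]
[287.8 233.8]
[287.8 232.6]
disc 301 344 316 352
end row 205.5 col 320.9939024390244
top tool [-0.4547919   1.47101412] disc dia [7.25937941e-03 1.57279203e+01]
nib tool -1.2835633562822284 0.6654494988443495
nib world [ 0.56891515 -0.01994471  0.04046178] scene px [287.52569124 232.45132694]
```

View pics/c11.png

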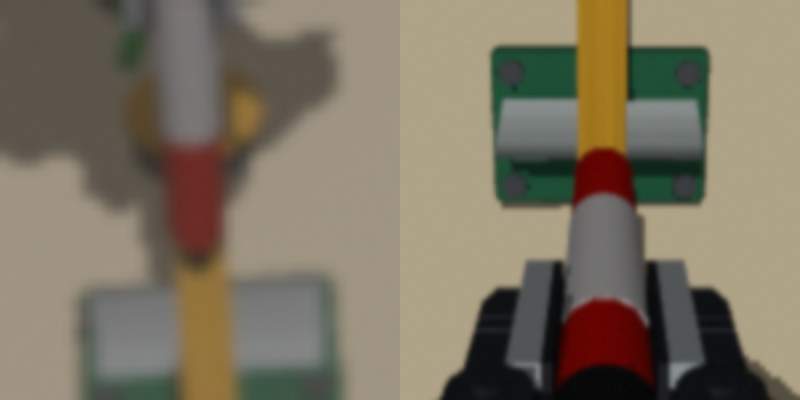

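Emit:
carry_out([
  [1,-1.5,0,0,0,0],
  [1,-1.5,1,0,0,0],
  [1,-1.5,2,0,0,0],
  [1,-1.5,2,0,0,0],
  [1,-1.5,2,0,0,0],
])

```text
time_s: 26.0
tool_pos: [0.5713, -0.0179, 0.1291]
orientation: [3.142, 0.0, -0.041]
ft_force: [0.0, 0.1, -0.3]
grip_width: 0.0151
finger_force: 29.5
```

Run:
```python
from h import *
np.set_printoptions(suppress=True,precision=4)
m,s=ft(5); o=get_obs(); print(m,s,o['tool_pos'],o['time_s'])
```

```text
[ -0.2865  -0.419   -0.5559   0.0208   0.0092  -0.0129   0.0022 -46.3811
 -31.8041   0.0001   0.0014  -0.    ] [0.1891 0.1982 0.1183 0.0155 0.0056 0.012  0.001  0.0049 0.0046 0.0001
 0.0002 0.    ] [ 0.5712 -0.0179  0.1291] 26.25
```

Emit:
carry_out([
  [0,0,0.5,0,0,0],
  [0,0,1,0,0,0],
  [0,0,1,0,0,0],
])

```text
time_s: 26.62
tool_pos: [0.5712, -0.0178, 0.128]
orientation: [-3.142, 0.0, -0.041]
ft_force: [0.3, 1.0, -0.7]
grip_width: 0.0154
finger_force: 29.5
```

Run:
```python
from h import *
np.set_printoptions(suppress=True,precision=4)
m,s=ft(5); o=get_obs(); print(m,s,o['tool_pos'],o['time_s'])
```

```text
[  0.0073  -0.0704  -0.5492  -0.0079   0.0032   0.0232  -0.0002 -46.4109
 -31.7613  -0.0001   0.0013  -0.    ] [0.1609 0.1935 0.2865 0.006  0.0137 0.0038 0.0002 0.002  0.0029 0.0001
 0.0002 0.    ] [ 0.5713 -0.0179  0.1281] 26.875
```

Emit:
carry_out([
  [0,0,0.4,0,0,0],
  [0,0,0.7,0,0,0],
  [0,0,0.7,0,0,0],
])

```text
time_s: 27.25
tool_pos: [0.5715, -0.0179, 0.1277]
orientation: [3.142, -0.001, -0.041]
ft_force: [-0.6, -0.4, 2.1]
grip_width: 0.0153
finger_force: 29.7
```

Run:
```python
from h import *
np.set_printoptions(suppress=True,precision=4)
m,s=ft(3); o=get_obs(); print(m,o['tool_pos'],o['time_s'])
```

```text
[ -0.0666  -0.114    2.5272   0.0658   0.0483  -0.019   -0.0872 -45.0913
 -30.7952  -0.0435  -0.079   -0.0002] [ 0.5714 -0.0179  0.1276] 27.4
```

Emit:
carry_out([
  [0,0,0.3,0,0,0],
  [0,0,0.5,0,0,0],
  [0,0,0.5,0,0,0],
])

```text
time_s: 27.78
tool_pos: [0.5717, -0.0179, 0.1274]
orientation: [3.141, -0.001, -0.041]
ft_force: [-0.2, -0.3, 5.1]
grip_width: 0.0154
finger_force: 30.1
```

Run:
```python
from h import *
np.set_printoptions(suppress=True,precision=4)
m,s=ft(3); o=get_obs(); print(m,o['tool_pos'],o['time_s'])
```

```text
[ -0.4148  -0.1409   4.9114   0.1299   0.1489  -0.0238  -0.194  -43.3849
 -29.5901  -0.0924  -0.2055  -0.0003] [ 0.5717 -0.0179  0.1274] 27.925
```

Emit:
carry_out([
  [0,0,-0.8,0,0,0],
  [0,0,-1.6,0,0,0],
  [0,0,-3,0,0,0],
  [0,0,-10,0,0,0],
  [0,0,-30,0,0,0],
  [0,0,-70,0,0,0],
  [0,0,-70,0,0,0],
  [0,0,-70,0,0,0],
  [0,0,-70,0,0,0],
])

```text
time_s: 29.05
tool_pos: [0.5704, -0.0177, 0.1956]
orientation: [-3.141, 0.002, -0.041]
ft_force: [-0.8, 0.6, -0.6]
grip_width: 0.0156
finger_force: 29.5
```

Run:
```python
from h import *
np.set_printoptions(suppress=True,precision=4)
f,K,M=cam('wrist'); save(f,'w12'); np.savez('w12.npz',f=f,K=K,M=M); print(get_obs()['tool_pos'],get_obs()['time_s'])
for q in ['bar_grip','bar_pot','clockhand','edge_mid']:
    for r in mark_of(q,'wrist')[:2]: p=w(M,r['location']); print(q,r['confidence'],p,px(K,M,p))
hsv=cv2.cvtColor(f,cv2.COLOR_RGB2HSV)
m=(hsv[...,0]>10)&(hsv[...,0]<25)&(hsv[...,1]>140)&(hsv[...,2]>60); m[:,:290]=0;m[:,350:]=0
for r in range(60,140,3):
    x=np.nonzero(m[r])[0]
    if len(x): print(r,x.min(),x.max(),end='; ')
print(rel([.5226,-.2422,.1967],-.0413))
f,K,M=cam('scene'); 
for q in ['bar_grip','bar_pot','clockhand']:
    for r in mark_of(q,'scene')[:3]:
        p=w(M,r['location'])
        if p[0]>.45:print(q,r['confidence'],p)
cv2.imwrite('pics/s12.png',f[:,:,::-1])
```

```text
[ 0.5705 -0.0177  0.1956] 29.1
bar_grip 0.74 [ 0.6023 -0.0211  0.032 ] [322.6798 152.143 ]
bar_grip 0.43 [ 0.5705 -0.0211 -0.0002] [323.7286 176.8519]
bar_pot 0.66 [ 0.5047 -0.0133  0.0373] [318.9338 247.0566]
clockhand 0.63 [ 0.5783 -0.0212  0.0323] [323.7692 176.5311]
clockhand 0.53 [ 0.3436 -0.0089  0.0049] [321.1235 349.7748]
edge_mid 0.72 [ 0.5703 -0.0164  0.0341] [319.2047 185.1072]
63 320 325; 66 320 325; 69 320 325; 72 320 325; 75 320 325; 78 320 325; 81 320 325; 84 325 326; 87 317 328; 90 314 331; 93 311 334; 96 308 336; 99 305 339; 102 304 341; 105 307 338; 108 310 335; 111 312 333; 114 315 330; 117 315 330; 120 315 330; 123 315 330; 126 315 330; 129 316 330; 132 316 329; 135 316 329; 138 316 329; [-39.1, 226.2, -0.4, -0.0, 0.1, -0.0]
bar_grip 0.68 [ 0.6023 -0.0198  0.0338]
bar_pot 0.76 [ 0.5001 -0.0126  0.0309]
clockhand 0.79 [ 0.575  -0.0185  0.034 ]
```

Emit:
carry_out([
  [-9,50,0,0,0,0],
  [-20,110,0,0,0,0],
  [-30,170,0,0,0,0],
  [-39.1,226.2,0,0,0,0],
  [-39.1,226.2,0,0,0,0],
  [-39.1,226.2,0,0,0,0],
  [-39.1,226.2,0,0,0,0],
  [-39.1,226.2,0,0,0,0],
  [-39.1,226.2,0,0,0,0],
])

```text
time_s: 30.62
tool_pos: [0.5232, -0.2414, 0.197]
orientation: [3.142, -0.0, -0.04]
ft_force: [-0.8, 0.2, -0.5]
grip_width: 0.015
finger_force: 29.6
```

```bash
python3 - <<'E'
from h import *
f,K,M=cam('wrist'); np.savez('wrist13.npz',f=f,K=K,M=M)
f,K,M=cam('scene'); np.savez('scene13.npz',f=f,K=K,M=M)
print(get_obs()['tool_pos'],get_obs()['time_s'],rel([.5226,-.2422,.0967],-.0413))
E
python3 pen.py 13
```

```text
[ 0.52305276 -0.24174606  0.19695064] 30.725 [-0.4, 0.5, 100.3, 0.0, -0.0, 0.0]
disc 300 344 316 352
end row 204.5 col 320.94267515923565
top tool [-0.35718242  0.87871411] disc dia [ 0.01800541 16.0576327 ]
nib tool -0.473800731633117 0.2242375313868403
nib world [ 0.5225794  -0.24195352  0.1062506 ] scene px [176.37007368 203.85406105]
```

Emit:
carry_out([
  [-0.2,0.3,20,0,0,0],
  [-0.2,0.3,35,0,0,0],
  [-0.2,0.3,50,0,0,0],
  [-0.2,0.3,65,0,0,0],
  [-0.2,0.3,65,0,0,0],
])

```text
time_s: 31.35
tool_pos: [0.5218, -0.2419, 0.1302]
orientation: [-3.14, 0.002, -0.041]
ft_force: [0.1, 0.3, -0.6]
grip_width: 0.0151
finger_force: 29.6
```

Run:
```python
from h import *
np.set_printoptions(suppress=True,precision=4)
m,s=ft(3); o=get_obs(); print(m,o['tool_pos'],o['time_s'],rel([.5226,-.2422,.0967],-.0413))
```

```text
[  0.0111   1.062   -0.2587   0.1785   0.0488  -0.0045  -0.2944 -46.3676
 -31.7407  -0.1737  -0.1726  -0.0019] [ 0.5229 -0.2426  0.1323] 31.5 [-0.3, -0.3, 35.6, -0.0, -0.0, -0.0]
```

Gentle contact in the bore; continue to just above the floor.

Emit:
carry_out([
  [0,0,12,0,0,0],
  [0,0,24,0,0,0],
  [0,0,32,0,0,0],
  [0,0,34.5,0,0,0],
  [0,0,34.5,0,0,0],
  [0,0,34.5,0,0,0],
])

```text
time_s: 32.25
tool_pos: [0.5225, -0.2423, 0.0972]
orientation: [-3.141, 0.0, -0.041]
ft_force: [-0.0, 2.3, -1.3]
grip_width: 0.0152
finger_force: 29.7
```

Emit:
carry_out([
  [0,0,0,0,0,0],
  [0,0,0,0,0,0],
  [0,0,0,0,0,0],
  [0,0,0,0,0,0],
  [0,0,0,0,0,0],
], claw=-0.3)

```text
time_s: 32.88
tool_pos: [0.5226, -0.2426, 0.0974]
orientation: [3.141, -0.0, -0.041]
ft_force: [0.1, 0.3, 0.1]
grip_width: 0.0561
finger_force: 0.0
```

Emit:
carry_out([
  [0,0,-20,0,0,0],
  [0,0,-60,0,0,0],
  [0,0,-110,0,0,0],
  [-22,0,-145,0,0,0],
  [-22,0,-145,0,0,0],
  [-22,0,-145,0,0,0],
  [-22,0,-145,0,0,0],
])

```text
time_s: 33.75
tool_pos: [0.5002, -0.2411, 0.2406]
orientation: [-3.14, 0.002, -0.041]
ft_force: [-0.3, -0.9, -0.4]
grip_width: 0.0556
finger_force: 0.0
```

Run:
```python
from h import *
np.set_printoptions(suppress=True,precision=4)
f,K,M=cam('wrist'); save(f,'w14'); print(get_obs()['tool_pos'],get_obs()['time_s'])
for c in ['wrist','scene']:
  f,K,M=cam(c)
  for q in ['bar_grip','bar_pot','clockhand','nib','marker','socket','watch','loupe','tin']:
    for r in mark_of(q,c)[:3]:
        p=w(M,r['location'])
        if p[0]>.45 and r['confidence']>.4:print(c,q,r['confidence'],p)
```

```text
[ 0.5003 -0.2411  0.2407] 33.8
wrist bar_grip 0.79 [ 0.6036 -0.0218  0.0312]
wrist bar_pot 0.7 [ 0.501  -0.0139  0.0375]
wrist clockhand 0.88 [ 0.577  -0.0224  0.0293]
wrist socket 0.83 [ 0.5271 -0.2436  0.0061]
scene bar_grip 0.97 [ 0.5998 -0.018   0.0291]
scene bar_pot 0.96 [ 0.5007 -0.0144  0.0362]
scene clockhand 0.69 [ 0.576  -0.017   0.0327]
scene socket 0.73 [ 0.5259 -0.242   0.0026]
scene watch 0.69 [ 0.5671 -0.0148 -0.0027]
scene watch 0.66 [0.7465 0.0084 0.0025]
scene watch 0.46 [0.4921 0.2211 0.0002]
scene loupe 0.83 [ 0.7349 -0.1554 -0.0003]
scene tin 0.66 [ 0.7291  0.1548 -0.0008]
```

View pics/w14.png

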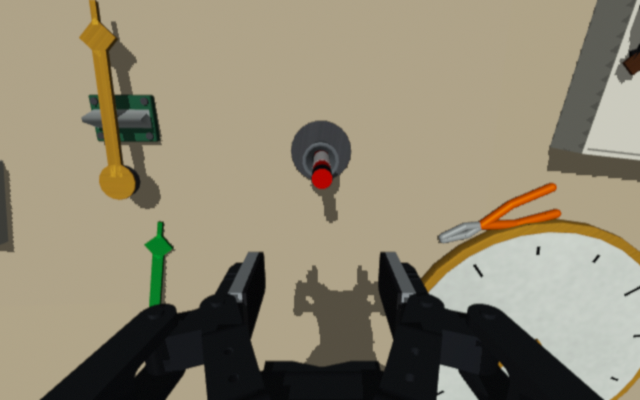

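Emit:
carry_out([
  [96,-225,0,0,0,0],
  [96,-225,0,0,0,0],
  [96,-225,0,0,0,0],
  [96,-225,0,0,0,0],
  [96,-225,0,0,0,0],
  [96,-225,40,0,0,0],
  [96,-225,40,0,0,0],
  [96,-225,40,0,0,0],
  [96,-225,40,0,0,0],
  [96,-225,40,0,0,0],
])

```text
time_s: 36.05
tool_pos: [0.6065, -0.0213, 0.2037]
orientation: [3.141, -0.002, -0.042]
ft_force: [0.0, -0.7, -0.1]
grip_width: 0.0553
finger_force: 0.0
```

```bash
cat > chk.py <<'E'
from h import *
def meas(f,K,M):
    hsv=cv2.cvtColor(f,cv2.COLOR_RGB2HSV)
    m=(hsv[...,0]>10)&(hsv[...,0]<25)&(hsv[...,1]>140)&(hsv[...,2]>60); m[:,:290]=0;m[:,355:]=0;m[:90]=0;m[296:]=0
    ys,xs=np.nonzero(m); t,b=ys.min(),ys.max()
    A=ray(K,M,xs[ys==t].mean(),t,.037);B=ray(K,M,xs[ys>=b-2].mean(),b+1,.037)
    sp=max((np.ptp(xs[ys==r]) for r in range(115,160))); bw=[np.ptp(xs[ys==r]) for r in (165,240)]
    ws=[np.ptp(xs[ys==r]) for r in range(255,292)]
    print(t,b,'len',np.linalg.norm(A-B),A[:2],B[:2],'spade px',sp,'bar',bw,'pot',max(ws))
d=np.load('w7.npz'); meas(d['f'],d['K'],d['M'])
for i in range(2):
    f,K,M=cam('wrist'); meas(f,K,M)
    for k in range(4): get_image('top')
print(get_obs()['tool_pos'],get_obs()['time_s'])
save(f,'w15')
E
python3 chk.py
```

```text
103 291 len 0.2003228154423299 [ 0.68180274 -0.02442211] [ 0.48165764 -0.01598592] spade px 35 bar [np.int64(13), np.int64(13)] pot 35
105 293 len 0.20281601511930475 [ 0.68249025 -0.02417073] [ 0.47983911 -0.01599431] spade px 34 bar [np.int64(13), np.int64(12)] pot 34
104 293 len 0.2031261200251326 [ 0.68252105 -0.0241507 ] [ 0.47957041 -0.01570921] spade px 35 bar [np.int64(13), np.int64(13)] pot 35
[ 0.60585536 -0.02077305  0.20239094] 36.55
```

```bash
python3 chk.py
```

```text
103 291 len 0.2003228154423299 [ 0.68180274 -0.02442211] [ 0.48165764 -0.01598592] spade px 35 bar [np.int64(13), np.int64(13)] pot 35
104 291 len 0.20042517039628938 [ 0.68241724 -0.02406754] [ 0.48215183 -0.01606674] spade px 35 bar [np.int64(13), np.int64(12)] pot 34
104 292 len 0.2016990369478087 [ 0.68237832 -0.02454284] [ 0.48085828 -0.0160472 ] spade px 35 bar [np.int64(13), np.int64(12)] pot 34
[ 0.60585969 -0.02079388  0.20239235] 37.05
```

```bash
python3 -c "
from plant import *
print(job_done())"
```

```text
the job is handed in; nothing more can be done
None
```

The job is handed in, with no verdict returned: at the last check the hand lay level on the knife edge (balancing about 8 mm to the pot side of its origin), the marker was back upright in its stand, and the watch, loupe and tin were where they started. The nib touched the hand by my measurements within about 2 mm of the edge's middle, but at roughly 3 N and then 5.5 N, firmer than "lightly"; the hand stayed balanced.

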